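# Set the stock tags of the paint-jar crates

## Robot

A 7-joint arm with a two-finger parallel gripper is mounted at the origin on the work surface; the furniture and walls round the work are solid. World frame = base frame: x ahead of the robot, y to its left, z up, the work surface at z = 0. Lengths are in mm, angles in rad, forces in N, time in s.
With the tool pointing down it reaches from about 425 to 800 mm from the base axis. Payload 8.3 kg.
Tool frame: the origin (TCP) lies between the finger pads; the fingertips stand 8 mm ahead of it and the grasp point (between the pads) lies 11 mm behind it (nose_length is the distance from the TCP to the fingertips, in mm); z points along the fingers, y is the line along which they close (so a half turn about z gives the same grasp; the last joint's range is limited). The gripper opens to 85 mm and grips with 20 to 120 N. Pads are 22 mm wide; open, the fingers measure 114 mm over their backs; the gripper's body (76 mm by 85 mm) begins 54 mm behind the grasp point. The pads swing forward as they close: fully open they stand 13 mm farther back than shut.
Start: joints at [1.064, 0.383, 0.016, 1.37, -0.006, 1.388, -0.046], TCP at [268.391, -564.42, 239.279] pointing down, gripper open.
Joint ranges: [-2.95, 2.95], [-0.25, 2.06], [-1.52, 1.56], [0.18, 2.33], [-1.44, 4.58], [0.02, 2.06], [-3.01, 3.01]. Speed limits (rad/s): [2.39, 2.39, 3.01, 3.01, 3.14, 3.14, 3.14].

## Interface

Orientations are given as a 3x3 rotation matrix whose columns are the frame's x, y, z axes.
In Python, from plant import state, camera, calibration, hand_in, nose_length gives the robot as it stands. The module is installed in compiled form; this text tells all that it offers.
- The arm moves only by the tool play_rows, never from a script. Its argument "series" is one flat list of numbers, 7 for each row, row after row: the shift along the tool's x, y, z in mm, then the turn, a rotation vector about the tool's x, y, z in degrees, then the opening, from 0 (shut) to 1 (fully open). A call has 1 to 8 rows; each row is the pose to reach, as a shift and turn from the pose commanded when the call began, along the tool's axes at that moment; what a row does not reach only later rows make up. A row lasts 1/12 s, in which the tool goes at most 41.7 mm and 7.16 degrees, less where a joint would pass 70% of its speed; a pose out of reach is approached as far as the arm can. A call with a gripper value outside its range is refused whole. The fingers move at their own pace and stop on an object; "force" is the grip in N (left out, the last holds). Time passes only in rows, so rows that repeat a pose let the fingers close. It gives the time, the measured TCP pose, the force, the opening and the grip force at its end, in the units of the state.
- state(): the state, without advancing time (a new reading comes with each control period).
- camera(name): name is "scene" or "side" or "wrist"; returns the picture (384x512x3 uint8, red, green, blue); there is no depth.
- calibration(name): a dict with "fx", "fy", "cx", "cy" (pixels), "distortion" ([k1, k2, p1, p2, k3] as OpenCV has them; the pictures are not rectified), "rvec" (rotation vector, rad) and "tvec" (3), from world to camera coordinates, as OpenCV has them; the wrist camera has in their place "mount" (4x4, takes a point from camera to tool coordinates, whose origin is the TCP and whose axes are the flange's). Camera axes: x right, y down, z forward; pixel columns grow to the right and rows downward; lengths in mm; the calibration is good to about 2 mm. A picture is of the moment at which its call begins: read the wrist's pose just before it. calibration takes no time and is no camera call.
- hand_in(): hands the job in; it is judged then, once.
The state is a dict: "time_s": time; "joint_positions": joint angles; "joint_vel": joint speeds; "joint_torque": joint torques, N m; "tcp_pos": TCP position; "tool_rot": TCP orientation; "wrist_force": force on the tool from outside, world axes, zero at the start; "torque": the same for the moment, N m; "width": opening from 0.0 (shut) to 1.0 (fully open); "finger_force": force on a finger pad.
Only numpy, scipy, OpenCV 4.12 (cv2) and the standard library are available. Lean on these libraries where they do the work, as an engineer would, in place of code of your own. Each camera call takes 0.05 s, during which the arm holds its last target. There are 200 camera calls.

## Task

Set the tilting stock tags on the board so that only the full crates show the disc: push the tag in front of each crate holding two jars over, with the fingertips, until it leans back towards its crate (raised round disc up), and the tag of every crate with one jar or none until it leans towards the robot (raised straight bar up). Pick nothing up, and leave the crates, the jars and the things lying about where they are.

Things in the scene. Friction and masses are not known exactly. Their poses are not given: they have to be found in the camera images.
- stock_board: fixed plywood board, 250 (x) x 530 (y) x 12 mm, x from -55 to +195 mm. Origin on the table top below the middle of the tags' common hinge line; +x points from tags to crates (roughly away from the robot), +y along the row to the left, z up. On it, along y under the tags, a rail 30 mm wide, 18 mm high; at x = 98 to 108 mm a fence 10 mm high before the crates
- tag_1_hinge (a point): midpoint of the hinge of the leftmost (local y = +187.5 mm) tag, 50 mm above the table, fixed to the board. The hinge pin lies along the board's y, between two steel cheeks 66 mm apart that reach up to 10 mm above the pin
- tag_1 (a joint): angle of the leftmost tag: white plate 56 wide, 4 thick, free edge 62 mm from the pin. 0 upright; +0.8 leaning to its crate, raised round disc up (FULL); -0.8 leaning to the robot, raised straight bar up (REORDER). At either stop the edge is 43 mm out from the hinge and 43 mm above it. It turns freely (50 g) and falls to the side on which it is past upright
- tag_2_hinge (a point): midpoint of the hinge of the second from the left (y = +62.5 mm) tag, 50 mm above the table, fixed to the board. The hinge pin lies along the board's y, between two steel cheeks 66 mm apart that reach up to 10 mm above the pin
- tag_2 (a joint): angle of the second from the left tag: white plate 56 wide, 4 thick, free edge 62 mm from the pin. 0 upright; +0.8 leaning to its crate, raised round disc up (FULL); -0.8 leaning to the robot, raised straight bar up (REORDER). At either stop the edge is 43 mm out from the hinge and 43 mm above it. It turns freely (50 g) and falls to the side on which it is past upright
- tag_3_hinge (a point): midpoint of the hinge of the third from the left (y = -62.5 mm) tag, 50 mm above the table, fixed to the board. The hinge pin lies along the board's y, between two steel cheeks 66 mm apart that reach up to 10 mm above the pin
- tag_3 (a joint): angle of the third from the left tag: white plate 56 wide, 4 thick, free edge 62 mm from the pin. 0 upright; +0.8 leaning to its crate, raised round disc up (FULL); -0.8 leaning to the robot, raised straight bar up (REORDER). At either stop the edge is 43 mm out from the hinge and 43 mm above it. It turns freely (50 g) and falls to the side on which it is past upright
- tag_4_hinge (a point): midpoint of the hinge of the rightmost (y = -187.5 mm) tag, 50 mm above the table, fixed to the board. The hinge pin lies along the board's y, between two steel cheeks 66 mm apart that reach up to 10 mm above the pin
- tag_4 (a joint): angle of the rightmost tag: white plate 56 wide, 4 thick, free edge 62 mm from the pin. 0 upright; +0.8 leaning to its crate, raised round disc up (FULL); -0.8 leaning to the robot, raised straight bar up (REORDER). At either stop the edge is 43 mm out from the hinge and 43 mm above it. It turns freely (50 g) and falls to the side on which it is past upright
- crate_a: loose open wooden crate 66 (x) x 114 (y) x 26 mm with room for two jars side by side, holding two jars: full. Stands straight behind one of the four tags (which one varies), its centre 145 mm from the hinge line along the board's +x, on the board's top. Origin: centre of its underside
- crate_b: loose open wooden crate 66 (x) x 114 (y) x 26 mm with room for two jars side by side, holding two jars: full. Stands straight behind one of the four tags (which one varies), its centre 145 mm from the hinge line along the board's +x, on the board's top. Origin: centre of its underside
- crate_c: loose open wooden crate 66 (x) x 114 (y) x 26 mm with room for two jars side by side, holding one jar only: not full. Stands straight behind one of the four tags (which one varies), its centre 145 mm from the hinge line along the board's +x, on the board's top. Origin: centre of its underside
- crate_d: loose open wooden crate 66 (x) x 114 (y) x 26 mm with room for two jars side by side, holding no jar: not full. Stands straight behind one of the four tags (which one varies), its centre 145 mm from the hinge line along the board's +x, on the board's top. Origin: centre of its underside
- pot_1: loose small paint jar, 50 mm in diameter, 50 mm high, standing in a crate (its top about 66 mm above the table). Origin: centre of its underside
- pot_2: loose small paint jar, 50 mm in diameter, 50 mm high, standing in a crate (its top about 66 mm above the table). Origin: centre of its underside
- pot_3: loose small paint jar, 50 mm in diameter, 50 mm high, standing in a crate (its top about 66 mm above the table). Origin: centre of its underside
- pot_4: loose small paint jar, 50 mm in diameter, 50 mm high, standing in a crate (its top about 66 mm above the table). Origin: centre of its underside
- pot_5: loose small paint jar, 50 mm in diameter, 50 mm high, standing in a crate (its top about 66 mm above the table). Origin: centre of its underside
- spare_jar: bystander: loose jar like those in the crates, 50 mm in diameter, 50 mm high, on the table off the right end of the board. Origin: centre of its underside
- water_dropper: bystander: loose round water pot, 71 mm wide and high, on the table off the left end of the board. Origin: centre of its underside
- loose_brush: bystander: loose brush 191 mm long, 25 mm wide, 9 mm high, lying on the board along the row, between the tag rail and the crates. Origin: centre of its underside

How it is judged:
By the outcome, as a careful person would: the job done as asked, in the order asked, and still so for the second after the job is handed in, with the robot touching nothing.
It also fails if it takes over 48 s, if anything falls off the work surface, if the arm or the gripper's body presses on something with over 40 N, if the wrist force passes 120 N, or if a joint passes its speed limit or range.

## Working session

There is one attempt and no reset: what is moved stays moved. The work goes in short steps, Python scripts to look and compute and a tool call to move; the robot and the scene stay as the last step left them, time stands still between calls to the robot, and variables do not carry over. Pictures are saved under pics/ and viewed, at most 10 in all, crops included, and the job is handed in when it is done.

Besides the shell and the picture viewer there is one more tool, called by a JSON object that holds its "op" and its "data", one argument or row to a line. play_rows: Moves the arm, as the interface text tells. Its arguments: {"type":"object","properties":{"series":{"type":"array"},"force":{"type":"number"}},"required":["series"]}

```bash
mkdir -p pics
python3 - <<'E'
from plant import *
import cv2,numpy as np
s=state();print(s['time_s'],s['tcp_pos'],np.round(s['tool_rot'],3),s['width'],nose_length)
for n in('scene','side'):
    im=camera(n);cv2.imwrite(f'pics/{n}0.png',im[:,:,::-1]);c=calibration(n);print(n,c)
E
```

```text
0.0 [ 268.16036262 -564.00053611  238.25255677] [[ 0.903  0.429 -0.001]
 [ 0.429 -0.903  0.002]
 [-0.    -0.002 -1.   ]] 0.9983668439931704 8.0
scene {'fx': 430.43510261716824, 'fy': 430.43510261716824, 'cx': 263.54120456457, 'cy': 190.7988418836474, 'distortion': array([-0.02915322,  0.        ,  0.        ,  0.        ,  0.        ]), 'rvec': array([ 1.19706062, -2.35494745,  0.93495073]), 'tvec': array([353.92184384, 428.33958938, 839.40094634])}
side {'fx': 414.04112396234973, 'fy': 414.04112396234973, 'cx': 256.04158338668003, 'cy': 179.42618228365257, 'distortion': array([-0.15090696,  0.        ,  0.        ,  0.        ,  0.        ]), 'rvec': array([ 0.61109988, -2.43666044,  1.44749146]), 'tvec': array([531.36414967, 232.11268471, 993.09928107])}
```

View pics/scene0.png

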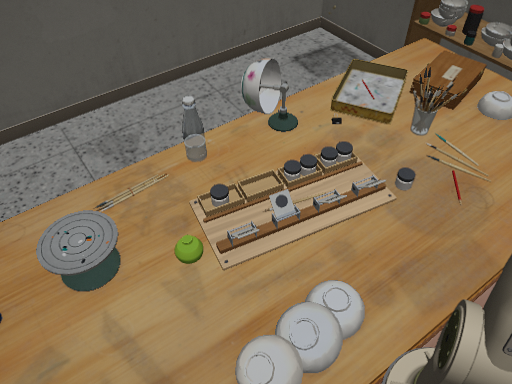

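View pics/side0.png

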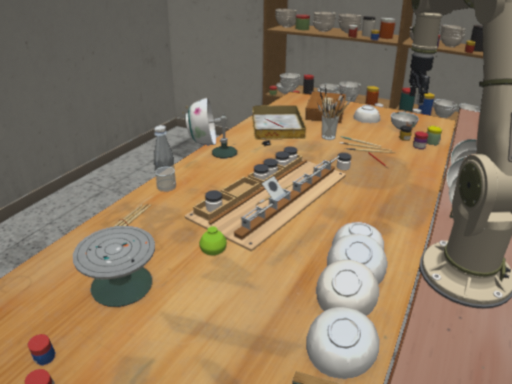

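Run:
```python
import cv2
im=cv2.imread('pics/scene0.png');cv2.imwrite('pics/crop0.png',cv2.resize(im[135:270,180:410],None,fx=3.45,fy=3.45,interpolation=cv2.INTER_CUBIC))
im=cv2.imread('pics/side0.png');cv2.imwrite('pics/crop1.png',cv2.resize(im[135:250,180:360],None,fx=4.4,fy=4.4,interpolation=cv2.INTER_CUBIC))
```

```text
(no output)
```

View pics/crop0.png

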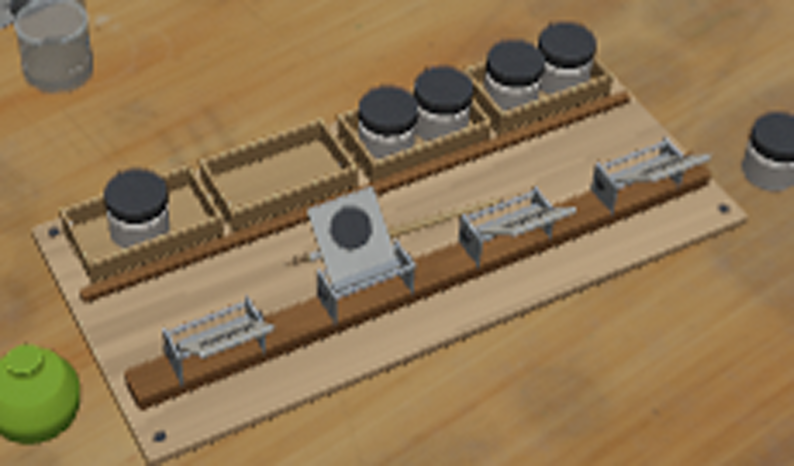

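View pics/crop1.png

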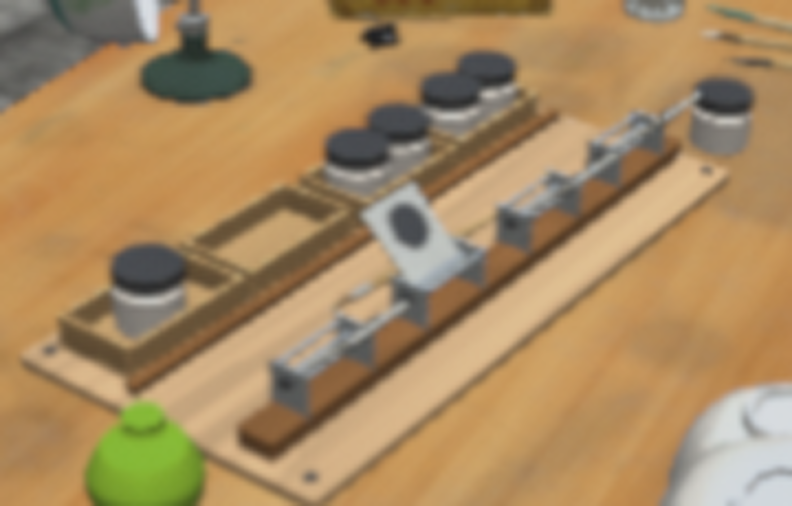

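The crop shows that, from left to right, the crates hold 1, 0, 2 and 2 jars. Tag 2 (scene px ~281,203) shows its disc, and tags 1, 3 and 4 lean towards the robot. So tag 2 goes to the robot side, tags 3 and 4 to the crate side, and tag 1 stays. The board screws are visible in both views, so I'll triangulate those and the corners.

```bash
cat > h.py <<'E'
import numpy as np,cv2
from plant import *
def ray(n,uv):
    c=calibration(n);K=np.array([[c['fx'],0,c['cx']],[0,c['fy'],c['cy']],[0,0,1]])
    p=cv2.undistortPoints(np.array([[uv]],float),K,np.array(c['distortion']))[0,0]
    R=cv2.Rodrigues(c['rvec'])[0];d=R.T@np.array([*p,1]);return -R.T@c['tvec'],d/np.linalg.norm(d)
def plane(n,uv,z):
    o,d=ray(n,uv);return (o+d*(z-o[2])/d[2])
def tri(a,b):
    A=np.zeros((3,3));B=np.zeros(3)
    for n,uv in(('scene',a),('side',b)):
        o,d=ray(n,uv);P=np.eye(3)-np.outer(d,d);A+=P;B+=P@o
    return np.linalg.solve(A,B)
E
python3 - <<'E'
from h import *
S=lambda x,y:(180+x/3.45-.35,135+y/3.45-.35)
D=lambda x,y:(180+x/4.4-.4,135+y/4.4-.4)
pts={'FL':((150,462),(315,502),(-55,265)),'BL':((33,232),(22,360),(195,265)),'FR':((745,217),(728,178),(-55,-265)),
'sFL':((160,436),(310,477),None),'sBL':((53,232),(50,350),None),'sFR':((724,209),(707,170),None),'jar1top':((136,195),(148,268),None),'tag2disc':((352,229),(408,226),None)}
L=[];W=[]
for k,(a,b,l) in pts.items():
    a=S(*a);b=D(*b);print(k,tri(a,b).round(1),plane('scene',a,12).round(1)[:2],plane('side',b,12).round(1)[:2])
    if l: L.append(l);W.append((plane('scene',a,12)[:2]+plane('side',b,12)[:2])/2)
L=np.array(L,float);W=np.array(W);l0=L.mean(0);w0=W.mean(0)
H=(L-l0).T@(W-w0);U,s,V=np.linalg.svd(H);R=V.T@np.diag([1,np.linalg.det(V.T@U.T)])@U.T
t=w0-R@l0;yaw=np.arctan2(R[1,0],R[0,0]);print('origin',t,'yaw',yaw,np.degrees(yaw),'res',(W-(L@R.T+t)).round(1))
for y in(187.5,62.5,-62.5,-187.5):print((R@[0,y]+t).round(1))
c=calibration('wrist');print(c['mount'].round(3),c['fx'])
E
```

```text
FL [522.  178.9  11.6] [523.4 178.9] [520.2 180.1]
BL [764.8 137.2   9.3] [764.5 138. ] [760.2 141.4]
FR [ 435.2 -344.     5.3] [ 435.4 -339.5] [ 428.6 -328.5]
sFL [534.6 162.2  14.2] [537.7 161.3] [534.3 160.5]
sBL [749.3 126.5  16. ] [754.9 124.9] [751.  122.7]
sFR [ 447.7 -328.3   15.7] [ 451.8 -332.3] [ 447.4 -333.5]
jar1top [705.8  71.   62.1] [750.2  48.8] [751.8   2.7]
tag2disc [566.7 -33.5  79.2] [614.7 -72.3] [ 616.  -140.1]
origin [529.18206378 -87.23210994] yaw -0.1698278575870059 -9.730419483484233 res [[ 2.  -3.8]
 [-3.8 -1.3]
 [ 1.8  5.1]]
[560.9  97.6]
[539.7 -25.6]
[ 518.6 -148.8]
[ 497.5 -272. ]
[[   0.      -0.959   -0.284   72.94 ]
 [   1.       0.      -0.       0.6  ]
 [   0.      -0.284    0.959 -135.654]
 [   0.       0.       0.       1.   ]] 271.8398152422669
```

{"op": "play_rows", "data": {
  "series": [20,-16,0,0,0,4,0,50,-41,0,0,0,9,0,80,-65,0,0,0,14,0,110,-90,0,0,0,19,0,140,-114,0,0,0,24,0,170,-138,0,0,0,29,0,200,-163,0,0,0,33,0,230,-187,0,0,0,35,0]
}}

```text
time_s: 0.77
tcp_pos: [396.0, -294.7, 239.1]
tool_rot: [[0.985, -0.17, -0.0], [-0.17, -0.985, 0.0], [-0.0, -0.0, -1.0]]
wrist_force: [0.6, -0.6, -0.3]
width: 0.001
finger_force: 0.0
```

{"op": "play_rows", "data": {
  "series": [5,-15,0,0,0,0,0,11,-40,10,0,0,0,0,11,-40,35,0,0,0,0,11,-40,60,0,0,0,0,11,-40,85,0,0,0,0,11,-40,90,0,0,0,0,11,-40,90,0,0,0,0]
}}

```text
time_s: 1.35
tcp_pos: [412.0, -258.4, 147.6]
tool_rot: [[0.986, -0.166, -0.004], [-0.166, -0.986, 0.002], [-0.004, -0.002, -1.0]]
wrist_force: [-0.9, 0.8, -0.4]
width: 0.001
finger_force: 0.0
```

Run:
```python
from h import *
s=state();print(s['tcp_pos'])
im=camera('wrist');cv2.imwrite('pics/w0.png',im[:,:,::-1])
# project predicted tag hinges for check
c=calibration('wrist');M=np.linalg.inv(c['mount']);K=np.array([[c['fx'],0,c['cx']],[0,c['fy'],c['cy']],[0,0,1]])
for y in(-62.5,-187.5):
  for x,z in((0,50),(-43,93)):
    w=np.array([529.2+.9856*x+.169*y,-87.2-.169*x+.9856*y,z]);p=s['tool_rot'].T@(w-s['tcp_pos']);q=(M@[*p,1])[:3]
    print(y,x,cv2.projectPoints(q.reshape(1,1,3),np.zeros(3),np.zeros(3),K,np.array(c['distortion']))[0].ravel().round(),q[2].round())
```

```text
[ 411.97339239 -258.40450961  147.57392564]
-62.5 0 [101.  92.] 220.0
-62.5 -43 [ 77. 153.] 191.0
-187.5 0 [255.  92.] 219.0
-187.5 -43 [255. 154.] 191.0
```

View pics/w0.png

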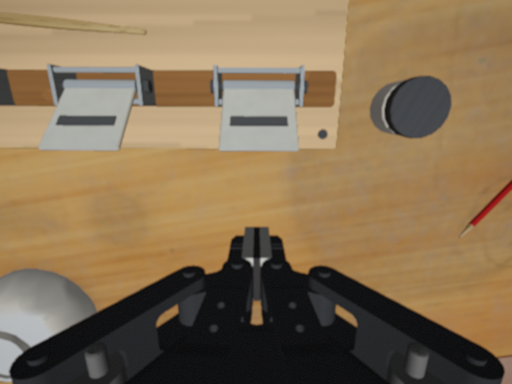

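{"op": "play_rows", "data": {
  "series": [0,0,30,0,0,0,0,0,0,60,0,0,0,0,0,0,60,0,0,0,0,10,0,60,0,0,0,0,20,0,60,0,0,0,0,30,0,60,0,0,0,0,38,0,60,0,0,0,0,46,0,60,0,0,0,0]
}}

```text
time_s: 2.07
tcp_pos: [460.7, -267.2, 90.6]
tool_rot: [[0.986, -0.166, 0.002], [-0.166, -0.986, -0.001], [0.002, 0.001, -1.0]]
wrist_force: [-0.9, 0.5, 0.3]
width: -0.003
finger_force: 0.2
```

{"op": "play_rows", "data": {
  "series": [8,0,0,0,0,0,0,16,0,0,0,0,0,0,24,0,0,0,0,0,0,32,0,0,0,0,0,0,39,0,0,0,0,0,0,45,0,0,0,0,0,0,45,0,0,0,0,0,0,45,0,0,0,0,0,0]
}}

```text
time_s: 2.73
tcp_pos: [503.1, -274.2, 89.1]
tool_rot: [[0.986, -0.166, -0.0], [-0.166, -0.986, 0.0], [-0.0, -0.0, -1.0]]
wrist_force: [-1.3, -0.1, -1.0]
width: 0.003
finger_force: 0.0
```

Run:
```python
from h import *
s=state();print(s['tcp_pos'],s['wrist_force'])
d=s['tcp_pos'][:2]-[529.2,-87.2];R=np.array([[.9856,.169],[-.169,.9856]]);print('local',R.T@d)
print(plane('scene',(336,297),60),plane('scene',(336,282),60),plane('side',(358,232),60),tri((336,299),(358,236)))
im=camera('scene');cv2.imwrite('pics/s1.png',cv2.resize(im[135:270,180:410,::-1],None,fx=3.45,fy=3.45,interpolation=cv2.INTER_CUBIC))
```

```text
[ 503.14394857 -274.17183191   89.08568668] [-1.30155326 -0.10116295 -1.03213816]
local [   5.9173953  -188.68291022]
[286.40513364  32.4091696   60.        ] [314.4553277    6.66732539  60.        ] [282.80576343  46.39968356  60.        ] [288.50776151  23.68544778  33.02291665]
```

View pics/s1.png

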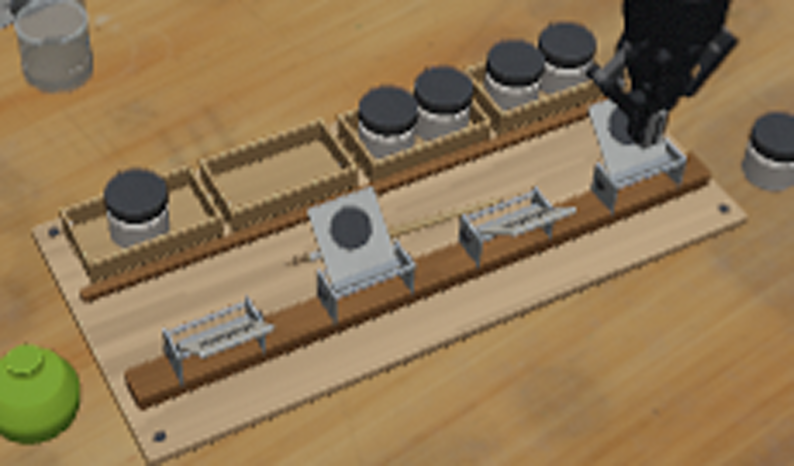

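Tag 4 now shows its disc (crop ~625,125). Next is tag 3: retract, shift 125 mm left, push.

{"op": "play_rows", "data": {
  "series": [-25,0,0,0,0,0,0,-60,0,0,0,0,0,0,-90,0,0,0,0,0,0,-90,-30,0,0,0,0,0,-90,-65,0,0,0,0,0,-90,-100,0,0,0,0,0,-90,-125,0,0,0,0,0,-90,-125,0,0,0,0,0]
}}

```text
time_s: 3.45
tcp_pos: [435.7, -130.4, 89.7]
tool_rot: [[0.987, -0.159, 0.001], [-0.159, -0.987, 0.002], [0.001, -0.002, -1.0]]
wrist_force: [1.0, -0.2, -0.2]
width: 0.004
finger_force: 0.0
```

{"op": "play_rows", "data": {
  "series": [0,0,0,0,0,0,0,10,0,0,0,0,0,0,20,0,0,0,0,0,0,28,0,0,0,0,0,0,36,0,0,0,0,0,0,44,0,0,0,0,0,0,52,0,0,0,0,0,0,60,0,0,0,0,0,0]
}}

```text
time_s: 4.12
tcp_pos: [495.1, -146.4, 89.1]
tool_rot: [[0.986, -0.167, -0.0], [-0.167, -0.986, 0.0], [-0.0, -0.0, -1.0]]
wrist_force: [0.4, 0.7, 0.1]
width: 0.001
finger_force: 0.1
```

{"op": "play_rows", "data": {
  "series": [8,0,0,0,0,0,0,16,0,0,0,0,0,0,24,0,0,0,0,0,0,30,0,0,0,0,0,0,30,0,0,0,0,0,0,0,0,0,0,0,0,0,-30,0,0,0,0,0,0,-40,0,0,0,0,0,0]
}}

```text
time_s: 4.78
tcp_pos: [451.0, -138.8, 88.4]
tool_rot: [[0.986, -0.167, -0.004], [-0.167, -0.986, 0.001], [-0.004, 0.0, -1.0]]
wrist_force: [-0.1, -0.2, -0.5]
width: 0.001
finger_force: 0.0
```

{"op": "play_rows", "data": {
  "series": [0,0,-35,0,0,0,0,0,0,-70,0,0,0,0,0,0,-110,0,0,0,0,27,-24,-110,0,0,0,0,54,-48,-110,0,0,0,0,81,-72,-110,0,0,0,0,108,-96,-110,0,0,0,0,135,-120,-110,0,0,0,0]
}}

```text
time_s: 5.45
tcp_pos: [609.2, -42.7, 199.7]
tool_rot: [[0.986, -0.167, 0.001], [-0.167, -0.986, -0.0], [0.001, 0.0, -1.0]]
wrist_force: [0.1, -0.4, -0.1]
width: 0.0
finger_force: 0.0
```

{"op": "play_rows", "data": {
  "series": [12,-5,0,0,0,0,0,12,-5,0,0,0,0,0,12,-5,30,0,0,0,0,12,-5,60,0,0,0,0,12,-5,90,0,0,0,0,12,-5,110,0,0,0,0,12,-5,110,0,0,0,0,12,-5,110,0,0,0,0]
}}

```text
time_s: 6.12
tcp_pos: [619.6, -41.1, 88.8]
tool_rot: [[0.986, -0.167, -0.002], [-0.167, -0.986, -0.0], [-0.002, 0.0, -1.0]]
wrist_force: [0.7, 0.4, 0.9]
width: 0.001
finger_force: 0.0
```

Run:
```python
from h import *
s=state();print(s['tcp_pos'],s['wrist_force'])
d=s['tcp_pos'][:2]-[529.2,-87.2];R=np.array([[.9856,.169],[-.169,.9856]]);print('local',R.T@d)
im=camera('scene');cv2.imwrite('pics/s2.png',cv2.resize(im[135:270,180:410,::-1],None,fx=3.45,fy=3.45,interpolation=cv2.INTER_CUBIC))
```

```text
[619.57262271 -41.07434057  88.84184194] [0.68245227 0.41802017 0.87096184]
local [81.2760205  60.73442317]
```

View pics/s2.png

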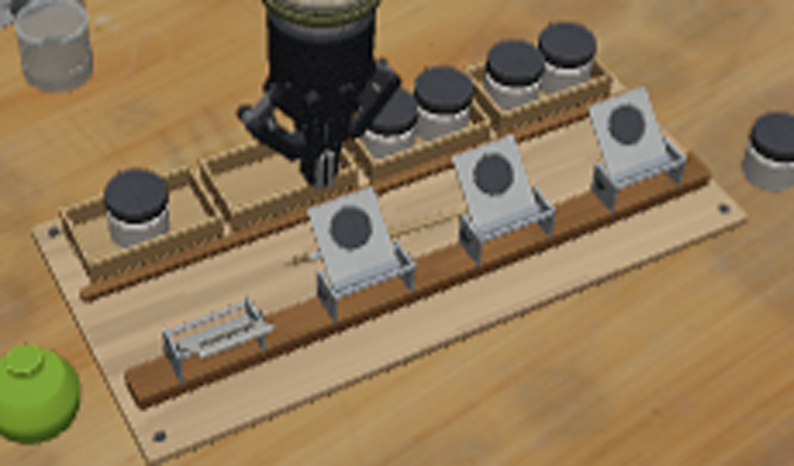

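Tags 3 and 4 show discs. The finger (crop ~325,185) is behind tag 2 and clear of it, so I'll push it towards the robot.

{"op": "play_rows", "data": {
  "series": [-10,0,0,0,0,0,0,-20,0,0,0,0,0,0,-29,0,0,0,0,0,0,-37,0,0,0,0,0,0,-45,0,0,0,0,0,0,-53,0,0,0,0,0,0,-61,0,0,0,0,0,0,-69,0,0,0,0,0,0]
}}

```text
time_s: 6.83
tcp_pos: [551.9, -29.0, 89.7]
tool_rot: [[0.986, -0.166, 0.0], [-0.166, -0.986, 0.0], [0.0, -0.0, -1.0]]
wrist_force: [-0.7, -0.0, 0.1]
width: 0.0
finger_force: 0.1
```

{"op": "play_rows", "data": {
  "series": [-8,0,0,0,0,0,0,-15,0,0,0,0,0,0,-18,0,0,0,0,0,0,-18,0,0,0,0,0,0,10,0,0,0,0,0,0,35,0,0,0,0,0,0,50,0,0,0,0,0,0,50,0,0,0,0,0,0]
}}

```text
time_s: 7.5
tcp_pos: [604.5, -38.3, 89.1]
tool_rot: [[0.986, -0.167, 0.002], [-0.167, -0.986, 0.0], [0.002, -0.0, -1.0]]
wrist_force: [-1.0, -0.1, 0.5]
width: 0.002
finger_force: 0.0
```

{"op": "play_rows", "data": {
  "series": [0,0,-35,0,0,0,0,0,0,-70,0,0,0,0,0,0,-105,0,0,0,0,0,0,-140,0,0,0,0,0,0,-150,0,0,0,0,0,0,-150,0,0,0,0,0,0,-150,0,0,0,0,0,0,-150,0,0,0,0]
}}

```text
time_s: 8.17
tcp_pos: [601.0, -37.4, 237.7]
tool_rot: [[0.986, -0.166, -0.002], [-0.166, -0.986, 0.0], [-0.002, 0.0, -1.0]]
wrist_force: [-0.4, -0.8, -0.5]
width: 0.003
finger_force: 0.0
```

Run:
```python
from h import *
im=camera('scene');cv2.imwrite('pics/s3.png',cv2.resize(im[135:270,180:410,::-1],None,fx=3.45,fy=3.45,interpolation=cv2.INTER_CUBIC))
s=state();print(s['time_s'],s['tcp_pos'],s['wrist_force'],abs(s['joint_vel']).max())
```

```text
8.2167 [600.85566265 -37.44521881 237.39889733] [-0.62176681  0.59176078  0.05000745] 0.0058972506554482405
```

View pics/s3.png

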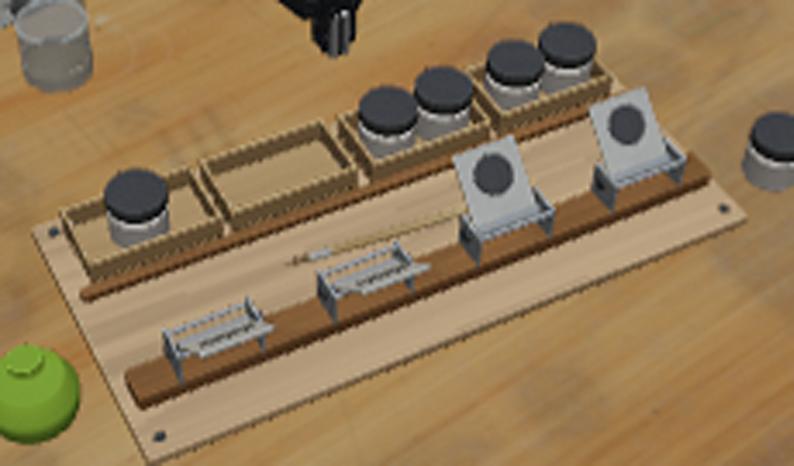

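Tags 1 and 2 lean to the robot, and tags 3 and 4 show their discs in front of the full crates. Nothing else has moved and the arm is clear.

```bash
python3 -c "from plant import *;print(hand_in())"
```

```text
the job is handed in; nothing more can be done
None
```

The job is handed in: tags 3 and 4 (full crates) show the disc, tags 1 and 2 show the bar, and the last picture shows nothing else on the board disturbed.

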